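Set out the polishing paste rack

TASK

Set out the paste rack for the next polishing round: stand the three paste jars upright in its wells, the blue-lidded jar in the end well beside the timer that stands next to the rack, the yellow-lidded jar in the end well beside the roll of tape, and the green-lidded jar in the well between them. Then park the red specimen puck flat on the middle of the yellow jar's lid and the white puck flat on the middle of the blue jar's lid. Leave the green and black pucks where they are, and never tip a jar over.

Things in the scene. Friction and masses are not known exactly. Their poses are not given: they have to be found in the camera images.
- blue_jar_centre (a point): Centre of the paste jar with the blue lid, half-way up: a round jar with a white body and a blue screw lid, 47 mm across the lid (upper 12 mm), 43 mm across the body, 36 mm high in all, so this point lies 18 mm above the jar's underside; the top of the lid is flat. z is up the jar. Loose, about 70 g; it starts upright on the bench.
- green_jar_centre (a point): Centre of the paste jar with the green lid, half-way up: a round jar with a white body and a green screw lid, 47 mm across the lid (upper 12 mm), 43 mm across the body, 36 mm high in all, so this point lies 18 mm above the jar's underside; the top of the lid is flat. z is up the jar. Loose, about 70 g; it starts upright on the bench.
- yellow_jar_centre (a point): Centre of the paste jar with the yellow lid, half-way up: a round jar with a white body and a yellow screw lid, 47 mm across the lid (upper 12 mm), 43 mm across the body, 36 mm high in all, so this point lies 18 mm above the jar's underside; the top of the lid is flat. z is up the jar. Loose, about 70 g; it starts upright on the bench.
- red_puck_centre (a point): Centre of the red specimen puck, half-way up: a plain red disc 25 mm in diameter and 16 mm high, with a small piece of bright metal set in its top, perhaps a paper label on its side. Lies flat on the bench, loose, about 25 g. To be moved.
- white_puck_centre (a point): Centre of the white specimen puck, half-way up: a plain white disc 25 mm in diameter and 16 mm high, with a small piece of bright metal set in its top, perhaps a paper label on its side. Lies flat on the bench, loose, about 25 g. To be moved.
- green_puck_centre (a point): Centre of the green specimen puck, half-way up: a plain green disc 30 mm in diameter and 20 mm high, with a small piece of bright metal set in its top, perhaps a paper label on its side. Lies flat on the bench, loose, about 25 g. Not part of the job: a bystander to be left alone (not to be confused with the green-lidded jar).
- black_puck_centre (a point): Centre of the black specimen puck, half-way up: a plain black disc 30 mm in diameter and 24 mm high, with a small piece of bright metal set in its top, perhaps a paper label on its side. Lies flat on the bench, loose, about 25 g. Not part of the job: a bystander to be left alone.
- rack: The paste rack, fixed to the bench: a flat grey painted bar 80 mm (its x) by 255 mm (its y) and 12 mm high, with three round wells in a row along its y axis, at y = -85, 0 and +85 mm from its middle (x = 0). Each well is 61 mm wide and 5 mm deep, so its floor is 7 mm above the bench. Origin: centre of the underside, on the bench; z up.
- timer: The bench timer, a white box 58 x 62 x 21 mm with a dark display and three buttons, fixed to the bench just beyond one end of the rack, about 105 mm from that end well's centre. Which end differs from start to start. (A similar timer far off at the back of the bench has no part in the job.) Origin: centre of its underside.
- tape: The roll of cream masking tape, a ring 67 mm across and 18 mm high lying flat, fixed to the bench just beyond the other end of the rack, about 105 mm from that end well's centre. Origin: centre of its underside.
Mind the look-alikes: they are no part of the job. Leave any brown, pink or purple look-alike of the part that bears yellow_jar_centre alone.

How it is judged:
By the outcome, as a careful person would: the job done as asked, in the order asked, and still so for the second after the job is handed in, with the robot touching nothing.
It also fails if it takes over 112 s, if anything falls off the work surface, if the arm or the gripper's body presses on something with over 40 N, if the wrist force passes 120 N, or if a joint passes its speed limit or range.

ROBOT

A 7-joint arm with a two-finger parallel gripper is mounted at the origin on a cart in front of the work surface, level with it; the furniture and walls round the work are solid. World frame = base frame: x ahead of the robot, y to its left, z up, the work surface at z = 0. Lengths are in m, angles in rad, forces in N, time in s.
With the tool pointing down it reaches from about 0.35 to 0.9 m from the base axis. Payload 8.1 kg.
Tool frame: the origin (TCP) lies midway between the tips of the shut fingers; the grasp point (between the pads) lies 19 mm behind it; z points along the fingers, y is the line along which they close (so a half turn about z gives the same grasp; the last joint's range is limited). The gripper opens to 92 mm and grips with 3 to 60 N. Pads are 19 mm wide; open, the fingers measure 130 mm over their backs; the gripper's body (75 mm by 190 mm) begins 47 mm behind the grasp point.
Start: joints at [-1.286, 0.434, 0.025, 1.573, -0.012, 1.134, -0.075], TCP at [0.236, 0.579, 0.196] pointing down, gripper open.
Joint ranges: [-2.62, 2.62], [-0.44, 2.09], [-1.27, 1.32], [0.08, 2.57], [-1.32, 4.46], [0.12, 2], [-2.74, 2.74]. Speed limits (rad/s): [2.22, 2.22, 3.01, 3.01, 3.14, 3.14, 3.14].

INTERFACE

Orientations are given as a rotation vector (axis times angle).
In Python, from cell import readout, get_image, calibration, ticket gives the robot as it stands. The module is installed in compiled form; this text tells all that it offers.
- The arm moves only by the tool move_arm, never from a script. Its argument "series" is a list of rows, each a list of 6 numbers: the shift along the world's x, y, z as a fraction of full scale, then the turn, a rotation vector about the world's x, y, z as a fraction of full scale. A call has 1 to 5 rows; each row is the pose to reach, as a shift and turn from the pose commanded when the call began; what a row does not reach only later rows make up. Full scale, the value 1, is 0.75 m for a shift and 60 degrees for a turn. A row lasts 1/10 s, in which the tool goes at most 50 mm and 8.59 degrees, less where a joint would pass 70% of its speed; a pose out of reach is approached as far as the arm can. A call with a number of a shift or a turn outside -1 to 1 is refused whole. A call with a gripper value outside its range is refused whole. "claw" is the opening, from -1 (shut) to 1 (fully open), so that 0 is half open, set as the call begins (left out, the last holds). The fingers move at their own pace and stop on an object; "squeeze" is the grip in N (left out, the last holds). Time passes only in rows, so rows that repeat a pose let the fingers close. It gives the time, the measured TCP pose, the force, the opening and the grip force at its end, in the units of the state.
- readout.observe(): the state, without advancing time (a new reading comes with each control period).
- get_image(name): name is "scene" or "top" or "wrist"; returns (picture, depth): 400x640x3 uint8, red, green, blue; 400x640 float32, m along the optical axis (not along the pixel's ray), 0 where there is no reading.
- calibration(name): a dict with "fx", "fy", "cx", "cy" (pixels), "view" (4x4, takes a point from world to camera coordinates); the wrist camera has in their place "mount" (4x4, takes a point from camera to tool coordinates, whose origin is the TCP and whose axes are the flange's). Camera axes: x right, y down, z forward; pixel columns grow to the right and rows downward; lengths in m; the calibration is good to about 2 mm. A picture is of the moment at which its call begins: read the wrist's pose just before it. calibration takes no time and is no camera call.
- ticket.sign_off(): hands the job in; it is judged then, once.
The state is a dict: "clock": time; "joints": joint angles; "dq": joint speeds; "joint_efforts": joint torques, N m; "position": TCP position; "ee_rot": TCP orientation; "force": force on the tool from outside, world axes, zero at the start; "ft_torque": the same for the moment, N m; "width": opening from 0.0 (shut) to 1.0 (fully open); "gripper_force": force on a finger pad.
Only numpy, scipy, OpenCV 4.12 (cv2) and the standard library are available. Lean on these libraries where they do the work, as an engineer would, in place of code of your own. Each camera call takes 0.05 s, during which the arm holds its last target. There are 200 camera calls.

## Working session

There is one attempt and no reset: what is moved stays moved. The work goes in short steps, Python scripts to look and compute and a tool call to move; the robot and the scene stay as the last step left them, time stands still between calls to the robot, and variables do not carry over. Pictures are saved under pics/ and viewed, at most 14 in all, crops included, and the job is handed in when it is done.

Besides the shell and the picture viewer there is one more tool, called after "Request:" in YAML: its name, and indented under it one key for each argument. move_arm: Moves the arm, as the interface text tells. Shift numbers are shares of 0.75 m and turn numbers shares of 60 degrees, none past 1 either way. Its arguments: {"type":"object","properties":{"series":{"type":"array"},"claw":{"type":"number"},"squeeze":{"type":"number"}},"required":["series"]}

```bash
mkdir -p pics; cat > h.py <<'E'
import numpy as np, cv2
from cell import readout, get_image, calibration, ticket
from scipy.spatial.transform import Rotation as R
def world(cal,d,u,v,T=None):
    u=np.asarray(u,float);v=np.asarray(v,float)
    p=np.stack([(u-cal['cx'])/cal['fx']*d,(v-cal['cy'])/cal['fy']*d,d,np.ones_like(d)],-1)
    M=np.linalg.inv(cal['view']) if T is None else T
    return (p@M.T)[...,:3]
def shot(n):
    s=readout.observe(); im,d=get_image(n); c=calibration(n); T=None
    if n=='wrist':
        T=np.eye(4);T[:3,:3]=R.from_rotvec(s['ee_rot']).as_matrix();T[:3,3]=s['position'];T=T@c['mount']
    v,u=np.mgrid[:400,:640]
    return im,d,world(c,d,u,v,T)
def save(n,im): cv2.imwrite('pics/'+n,im[...,::-1])
E
python3 - <<'E'
from h import *
for n in ('top','scene'):
    im,d,W=shot(n); save(n+'1.png',im); np.savez(''+n+'.npz',im=im,d=d,W=W)
    print(n,W[200,320],d.min(),d.max())
s=readout.observe();print(s)
E
```

```text
top [ 0.55829157 -0.08872009 -0.00222083] 0.0 2.1495488
scene [ 0.59800338 -0.04921678 -0.00070855] 0.0 3.518531
{'clock': 0.1, 'joints': array([-1.28558403,  0.43510203,  0.02500271,  1.57402319, -0.01160546,
        1.13398496, -0.07509727]), 'dq': array([ 7.23464623e-05, -2.00164048e-03,  8.29291886e-04, -2.89377773e-03,
       -1.16846399e-03,  1.26708264e-03,  1.21336358e-03]), 'joint_efforts': array([ 3.42868101e-03, -6.69125605e+01,  9.88432691e-01, -3.15146399e+01,
       -6.04021735e-02,  3.74125235e-02,  5.11921189e-05]), 'position': array([0.23622965, 0.57809403, 0.19564906]), 'ee_rot': array([-6.05485195e-01, -3.08255497e+00,  2.14525174e-03]), 'force': array([ 0.60051033,  0.71259568, -0.32904179]), 'ft_torque': array([0.00410078, 0.05462369, 0.00633694]), 'gripper_force': 0.0, 'width': 1.0011189153185234}
```

View pics/top1.png

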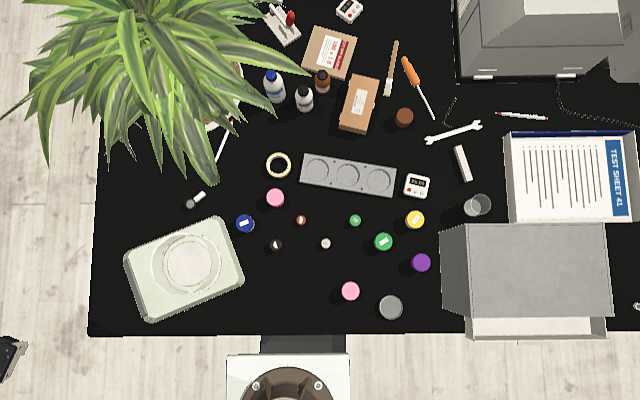

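View pics/scene1.png

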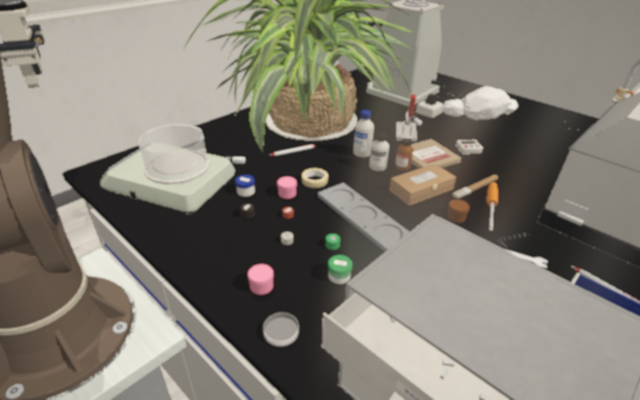

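The top view gives these candidates:
- **Jars:** blue (245,223), yellow (415,219), green (383,241).
- **Jar look-alikes:** pink (275,197) and (350,290), purple (421,262), brown (404,117).
- **Pucks:** red (301,220), white (325,243), green (355,220), black (276,244).
- **Rack:** runs (303..397,175), with the tape at the left end (278,165) and the timer at the right end (417,186). So blue goes in the right well, yellow in the left and green in the middle.

Next I'll check these in a close crop and measure.

```bash
python3 - <<'E'
from h import *
z=np.load('top.npz');im,d,W=z['im'],z['d'],z['W']
c=im[145:285,225:445]; save('crop1.png',cv2.resize(c,(792,504),interpolation=cv2.INTER_CUBIC))
for n,(u,v),r,zl,zh in [('blue',(245,223),14,.027,.045),('yellow',(415,219),14,.027,.045),('green',(383,241),14,.027,.045),('pink',(275,197),14,.027,.045),('pink2',(350,290),14,.027,.045),('purple',(421,262),14,.027,.045),
 ('red',(301,220),9,.008,.03),('white',(325,243),9,.008,.03),('gpuck',(355,220),9,.008,.03),('kpuck',(276,244),9,.008,.03),('timer',(417,186),18,.012,.03),('tape',(278,165),17,.01,.03),('dish',(390,307),17,.005,.08),('rack',(347,175),55,.008,.0155)]:
    w=W[v-r:v+r+1,u-r:u+r+1]; q=w[(w[...,2]>zl)&(w[...,2]<zh)]
    if n=='rack': q=q[(abs(q[:,0]-W[v,u,0])<.1)]
    print(n,len(q),np.round((q[:,:2].max(0)+q[:,:2].min(0))/2,4),np.round(np.median(q,0),4),np.round(np.ptp(q,0),4))
E
```

```text
blue 245 [0.4944 0.1105] [0.4944 0.1111 0.0354] [0.0428 0.0448 0.0136]
yellow 250 [ 0.4972 -0.3366] [ 0.4959 -0.3367  0.0343] [0.0455 0.0447 0.0124]
green 256 [ 0.4406 -0.2527] [ 0.4395 -0.2519  0.0351] [0.0444 0.0448 0.0099]
pink 244 [0.5618 0.0313] [0.5619 0.03   0.035 ] [0.0452 0.0456 0.0121]
pink2 265 [ 0.3152 -0.1641] [ 0.3153 -0.1629  0.0349] [0.0456 0.0439 0.0128]
purple 267 [ 0.3851 -0.3481] [ 0.386  -0.3475  0.0348] [0.0437 0.046  0.0133]
red 70 [ 0.5014 -0.0361] [ 0.5019 -0.0373  0.0154] [0.0238 0.0244 0.013 ]
white 70 [ 0.4388 -0.1019] [ 0.4398 -0.1019  0.015 ] [0.0242 0.024  0.0095]
gpuck 102 [ 0.4986 -0.1811] [ 0.4992 -0.1812  0.0193] [0.0289 0.0268 0.0146]
kpuck 106 [0.4362 0.0304] [0.4362 0.0309 0.0229] [0.0266 0.0282 0.0169]
timer 477 [ 0.5896 -0.3488] [ 0.5891 -0.3483  0.0172] [0.0662 0.0691 0.0126]
tape 224 [0.6541 0.024 ] [0.6529 0.0238 0.0172] [0.0667 0.0658 0.0129]
dish 72 [ 0.2707 -0.2681] [ 0.2686 -0.2708  0.011 ] [0.0587 0.0597 0.0127]
rack 1639 [ 0.623  -0.1646] [ 0.6222 -0.1651  0.0108] [0.1237 0.2641 0.0075]
```

View pics/crop1.png

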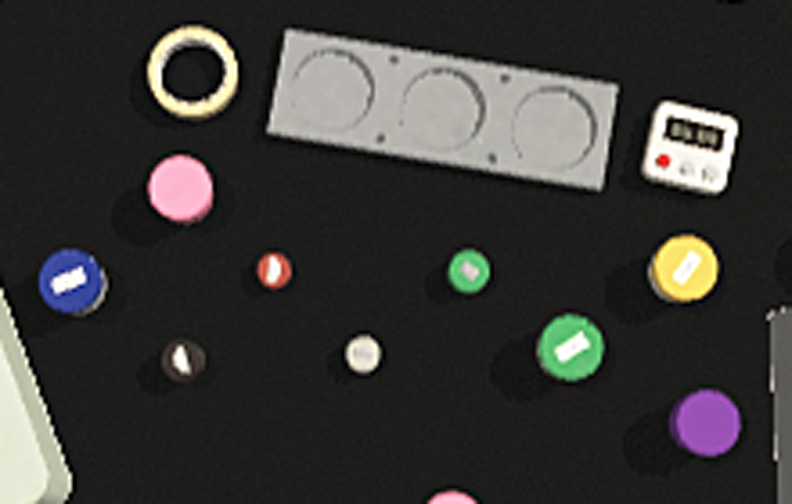

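Identities confirmed. The nearby scale, timer and cabinet could block the fingers, so I'll fit the rack and measure clearances.

```bash
python3 - <<'E'
from h import *
z=np.load('top.npz');im,d,W=z['im'],z['d'],z['W']
hsv=cv2.cvtColor(im,cv2.COLOR_RGB2HSV)
m=np.zeros((400,640),np.uint8); m[150:200,297:402]=1
m&=((im.mean(-1)>90)&(W[...,2]<.02)&(W[...,2]>-.005)&(hsv[...,1]<60)).astype(np.uint8)
n,l,st,_=cv2.connectedComponentsWithStats(m); k=l==1+st[1:,4].argmax()
r=cv2.minAreaRect(W[k][:,:2].astype(np.float32)*1000); print(r)
c=np.array(r[0])/1000; b=cv2.boxPoints(r)/1000; print(b)
e=b[np.argsort(b[:,1])]; a=(e[2]+e[3]-e[0]-e[1]); a/=np.linalg.norm(a); print('axis',a,np.degrees(np.arctan2(*a[::-1])))
for s in (-.085,0,.085): print(c+s*a)
C=calibration('top')
for u,v in [(317.5,170),(347.8,175.3),(378.9,180.8)]:  # wells by eye at rim height
    Mi=np.linalg.inv(C['view']); ray=Mi[:3,:3]@[(u-C['cx'])/C['fx'],(v-C['cy'])/C['fy'],1]; print('eye',Mi[:3,3]+ray*(.010-Mi[2,3])/ray[2])
def reg(x0,x1,y0,y1):
    q=W[(d>0)&(W[...,0]>x0)&(W[...,0]<x1)&(W[...,1]>y0)&(W[...,1]<y1)]; return q
q=reg(.28,.6,-.48,-.37); q=q[q[:,2]>.015]; print('cab n',len(q),'ymax',q[:,1].max(),'z',np.percentile(q[:,2],[5,50,95]))
for x in (.35,.4,.45,.48,.5,.52):
    s=q[abs(q[:,0]-x)<.01]; s=s[s[:,2]>.045]; print(x,s[:,1].max() if len(s) else None, s[:,2].max() if len(s) else None)
q=reg(.25,.6,.1,.45); q=q[q[:,2]>.015]
for x in (.35,.38,.4,.42,.44,.46,.48,.5,.52):
    s=q[(abs(q[:,0]-x)<.006)&(q[:,1]>.137)]; print('scale',x,s[:,1].min() if len(s) else None,np.percentile(s[:,2],[50,99]) if len(s) else None)
q=reg(.2,.75,.13,.6);print('maxz left',q[:,2].max(),q[q[:,2].argmax()])
q=reg(.2,.6,.13,.6);print('maxz left near',q[:,2].max(),q[q[:,2].argmax()])
E
```

```text
((626.5272216796875, -164.4071044921875), (256.6936340332031, 86.96868896484375), 79.03557586669922)
[[ 0.5594252  -0.2821403 ]
 [ 0.64480627 -0.2986817 ]
 [ 0.69362926 -0.04667389]
 [ 0.6082482  -0.03013251]]
axis [0.19019961 0.9817455 ] 79.03556
[ 0.61036026 -0.24785547]
[ 0.62652722 -0.1644071 ]
[ 0.64269419 -0.08095874]
eye [ 0.63928715 -0.08320856  0.01      ]
eye [ 0.62311802 -0.16542738  0.01      ]
eye [ 0.60645093 -0.24932898  0.01      ]
cab n 5309 ymax -0.3701041163649488 z [0.04116771 0.22195657 0.22574102]
0.35 -0.4022025780226194 0.22780958243471638
0.4 -0.4026198030728032 0.22808975493098238
0.45 -0.4026405444079959 0.2276780434063278
0.48 None None
0.5 None None
0.52 -0.47313706668372746 0.06847341079714986
scale 0.35 0.13808813659360764 [0.07325928 0.14150604]
scale 0.38 0.13817247700609278 [0.07461547 0.14166089]
scale 0.4 0.13788161202888502 [0.07525893 0.14207157]
scale 0.42 0.13703225797244414 [0.07463223 0.14229416]
scale 0.44 0.143245348131525 [0.07320234 0.14288566]
scale 0.46 0.1521481171572401 [0.0614999  0.14415757]
scale 0.48 0.1583545788028122 [0.0564249  0.06200711]
scale 0.5 0.16747700779845562 [0.05376069 0.06055062]
scale 0.52 0.1874000609690579 [0.03123216 0.03535718]
maxz left 0.5006066545694061 [0.61832427 0.41236489 0.50060665]
maxz left near 0.33848260750768633 [0.24046084 0.50146651 0.33848261]
```

Request:
move_arm:
  series:
    - [0.115,-0.208,0.02,0,0,-0.271]
    - [0.115,-0.208,0.02,0,0,-0.271]
    - [0.115,-0.208,0.02,0,0,-0.271]
    - [0.115,-0.208,0.02,0,0,-0.271]
    - [0.115,-0.208,0.02,0,0,-0.271]
  claw: 0.5
  squeeze: 15

```text
clock: 0.6
position: [0.3257, 0.4181, 0.2118]
ee_rot: [1.045, 2.961, -0.001]
force: [-0.9, 0.6, 0.1]
width: 0.752
gripper_force: 0.0
```

Request:
move_arm:
  series:
    - [0.115,-0.208,0,0,0,-0.271]
    - [0.115,-0.208,0,0,0,-0.271]
    - [0.115,-0.208,0,0,0,-0.271]
    - [0.115,-0.208,0,0,0,-0.271]
    - [0.115,-0.208,0,0,0,-0.271]

```text
clock: 1.1
position: [0.4108, 0.2629, 0.2113]
ee_rot: [1.452, 2.784, -0.001]
force: [-1.0, 0.6, 0.4]
width: 0.749
gripper_force: 0.0
```

Request:
move_arm:
  series:
    - [0.07,-0.208,0,0,0,-0.271]
    - [0.07,-0.208,0,0,0,-0.271]
    - [0.07,-0.208,0,0,0,-0.271]
    - [0.07,-0.208,0,0,0,-0.271]
    - [0.07,-0.208,0,0,0,-0.271]
    - [0.07,-0.208,0,0,0,-0.271]

```text
schema error: expected 1 to 5 rows
```

Request:
move_arm:
  series:
    - [0.095,-0.204,0,0,0,-0.271]
    - [0.095,-0.204,0,0,0,-0.271]
    - [0.095,-0.204,0,0,0,-0.271]
    - [0.095,-0.204,0,0,0,-0.271]
    - [0.095,-0.204,0,0,0,-0.271]

```text
clock: 1.6
position: [0.4812, 0.1116, 0.2113]
ee_rot: [1.829, 2.553, -0.001]
force: [0.0, 0.8, -0.5]
width: 0.75
gripper_force: 0.0
```

```bash
cat > w.py <<'E'
from h import *
import sys
im,d,W=shot('wrist'); save(sys.argv[1],im); np.savez('w.npz',im=im,d=d,W=W)
s=readout.observe(); y=R.from_rotvec(s['ee_rot']).as_matrix()[:,1]
print(s['clock'],s['position'],'close ang',np.degrees(np.arctan2(y[1],y[0])),s['joints'].round(2))
E
python3 w.py w1.png
```

```text
1.65 [0.48032457 0.11378084 0.21111137] close ang 18.915621350687964 [-0.69  0.21  0.42  1.89 -0.1   1.07  0.1 ]
```

View pics/w1.png

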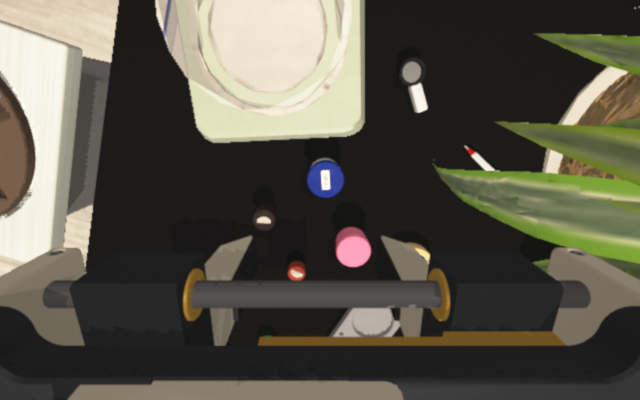

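The wrist view shows the blue lid at (325,178), the black puck at (263,218), the red puck at (297,270) and the pink look-alike at (352,247). The scale edge runs parallel to the closing line. I'll measure the blue jar here.

```bash
cat > m.py <<'E'
from h import *
def disc(u,v,r,zl,zh,f='w.npz'):
    z=np.load(f);W=z['W'][max(v-r,0):v+r+1,max(u-r,0):u+r+1];q=W[(W[...,2]>zl)&(W[...,2]<zh)&(z['d'][max(v-r,0):v+r+1,max(u-r,0):u+r+1]>0)]
    c,rad=cv2.minEnclosingCircle(q[:,:2].astype(np.float32)*1000)
    print('circle',np.round(c,1),'r',round(rad,1),'mid',np.round((q.max(0)+q.min(0))[:2]*500,1),'mean',np.round(q.mean(0)*1000,1),'n',len(q))
E
python3 -c "
from m import *
disc(325,178,26,.033,.042); disc(352,247,26,.033,.042)"
```

```text
circle [492.9 110.3] r 23.2 mid [493.  110.3] mean [492.6 111.   35.6] n 1076
circle [560.7  30.3] r 23.3 mid [560.8  30.4] mean [560.2  30.9  35.5] n 861
```

Request:
move_arm:
  series:
    - [0.0176,-0.0044,-0.067,0,0,0]
    - [0.0176,-0.0044,-0.134,0,0,0]
    - [0.0176,-0.0044,-0.19,0,0,0]
    - [0.0176,-0.0044,-0.19,0,0,0]
    - [0.0176,-0.0044,-0.19,0,0,0]

```text
clock: 2.15
position: [0.4927, 0.1118, 0.0691]
ee_rot: [-1.821, -2.558, 0.002]
force: [0.3, 1.2, -0.1]
width: 0.747
gripper_force: 0.0
```

Request:
move_arm:
  series:
    - [0.0008,-0.0017,-0.04,0,0,0]
    - [0.0008,-0.0017,-0.076,0,0,0]
    - [0.0008,-0.0017,-0.076,0,0,0]
    - [0.0008,-0.0017,-0.076,0,0,0]
    - [0.0008,-0.0017,-0.076,0,0,0]

```text
clock: 2.65
position: [0.4956, 0.1099, 0.0141]
ee_rot: [1.823, 2.556, 0.005]
force: [-0.5, 0.7, 0.1]
width: 0.753
gripper_force: 0.0
```

Request:
move_arm:
  series:
    - [0,0,0,0,0,0]
    - [0,0,0,0,0,0]
    - [0,0,0,0,0,0]
    - [0,0,0,0,0,0]
    - [0,0,0,0,0,0]
  claw: -0.2
  squeeze: 15

```text
clock: 3.15
position: [0.4939, 0.109, 0.0119]
ee_rot: [1.824, 2.558, -0.0]
force: [0.8, -0.4, 0.6]
width: 0.406
gripper_force: 0.0
```

```bash
python3 w.py w2.png
```

```text
3.2 [0.49388315 0.10896639 0.01182059] close ang 18.989985357142437 [-0.57  0.5   0.33  2.07 -0.27  0.61  0.28]
```

View pics/w2.png

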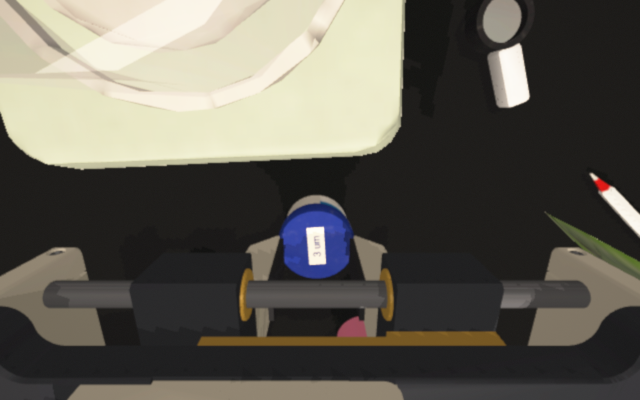

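The blue lid (316,240) sits ahead of the fingers, so it may have slipped out. I'll measure it.

```bash
python3 -c "
from m import *
disc(316,240,40,.033,.042)
z=np.load('w.npz');W=z['W']
for u,v in [(316,240),(316,215),(265,245),(370,245),(258,270),(378,270),(258,300)]: print(u,v,W[v,u].round(4))
c=calibration('wrist');print(c['mount'].round(3),c['fx'])
s=readout.observe();print(s['width'],s['gripper_force'],s['position'])
"
```

```text
circle [492.8 110.6] r 23.8 mid [492.2 110.6] mean [492.4 112.   35.6] n 4062
316 240 [0.4915 0.1141 0.0361]
316 215 [0.4865 0.1286 0.035 ]
265 245 [0.4643 0.1099 0.0533]
370 245 [0.5168 0.1285 0.0541]
258 270 [0.4653 0.1104 0.0793]
378 270 [0.5157 0.1288 0.0808]
258 300 [0.4688 0.1291 0.1248]
[[ 0.001 -0.955 -0.296  0.08 ]
 [ 1.     0.001 -0.001 -0.   ]
 [ 0.002 -0.296  0.955 -0.188]
 [ 0.     0.     0.     1.   ]] 302.0448871927268
0.4059595509687834 0.0 [0.49388315 0.10896639 0.01182059]
```

Request:
move_arm:
  series:
    - [0,0,0,0,0,0]
    - [0,0,0,0,0,0]
    - [0,0,0,0,0,0]
  claw: -1
  squeeze: 12

```text
clock: 3.5
position: [0.4939, 0.109, 0.0118]
ee_rot: [-1.824, -2.558, 0.0]
force: [1.5, -0.7, 0.9]
width: 0.192
gripper_force: 0.0
```

Request:
move_arm:
  series:
    - [0,0,0,0,0,0]
    - [0,0,0,0,0,0]
    - [0,0,0,0,0,0]

```text
clock: 3.8
position: [0.4939, 0.109, 0.0118]
ee_rot: [-1.824, -2.558, -0.0]
force: [-0.2, 0.8, -1.2]
width: 0.004
gripper_force: 0.0
```

```bash
python3 w.py w3.png; python3 -c "
from m import *
disc(316,240,40,.033,.042);s=readout.observe();print(s['width'],s['gripper_force'],s['position'],s['force'])"
```

```text
3.85 [0.49391897 0.10904062 0.01184172] close ang 18.996370919549367 [-0.57  0.5   0.33  2.07 -0.27  0.61  0.28]
circle [492.8 110.6] r 23.2 mid [492.7 115.9] mean [489.  121.1  35.5] n 2048
0.007813934590503568 0.0 [0.49391897 0.10904062 0.01184172] [ 0.02842797  0.66046623 -0.05364847]
```

View pics/w3.png

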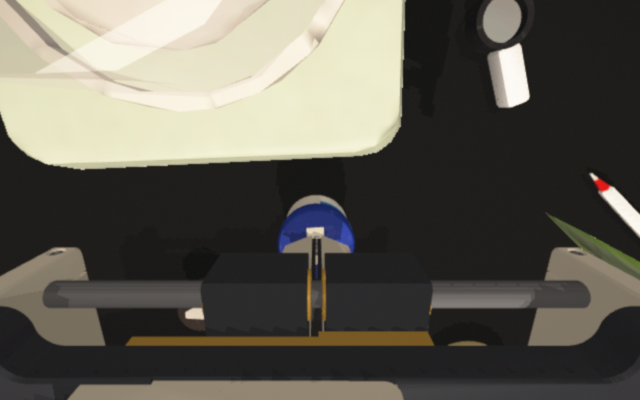

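```bash
python3 -c "
from m import *
z=np.load('w.npz');W=z['W'];im=z['im']
s=readout.observe();Rm=R.from_rotvec(s['ee_rot']).as_matrix()
for v in range(222,340,6): print(v,[(((W[v,u]-s['position'])@Rm)*1000).round(0).astype(int).tolist() for u in (300,308,312,316,320,326,335)], im[v,312])
save('w3c.png',cv2.resize(im[180:340,240:400],(640,640)))
save('w3c.png',cv2.resize(im[190:340,240:400],(592,555),interpolation=cv2.INTER_CUBIC))
"
```

```text
222 [[17, -10, -25], [17, -5, -23], [17, -3, -23], [17, -1, -24], [17, 2, -23], [17, 5, -24], [17, 10, -24]] [ 40  51 115]
228 [[13, -10, -23], [13, -5, -24], [13, -3, -24], [13, -1, -24], [13, 2, -24], [13, 5, -23], [13, 11, -23]] [207 192 176]
234 [[9, -10, -23], [9, -5, -24], [9, -3, -24], [10, -1, -25], [9, 2, -24], [9, 5, -24], [9, 11, -23]] [190 175 151]
240 [[11, -9, -35], [11, -5, -35], [9, -3, -32], [9, -1, -32], [10, 2, -33], [11, 5, -36], [5, 11, -24]] [71 65 57]
246 [[11, -9, -43], [10, -5, -42], [9, -3, -40], [9, -1, -39], [9, 2, -40], [10, 5, -42], [11, 9, -43]] [57 53 46]
252 [[11, -9, -50], [11, -5, -50], [9, -3, -47], [9, -1, -47], [9, 2, -47], [11, 5, -49], [11, 9, -50]] [46 42 38]
258 [[36, -5, -104], [37, -3, -105], [9, -3, -53], [9, -1, -53], [10, 1, -54], [37, 3, -105], [36, 5, -104]] [39 37 33]
264 [[36, -5, -107], [36, -3, -107], [10, -2, -60], [9, -1, -60], [10, 1, -60], [36, 3, -108], [36, 5, -108]] [39 36 33]
270 [[36, -5, -111], [34, -3, -108], [9, -2, -65], [7, -1, -62], [9, 1, -65], [35, 2, -110], [36, 5, -111]] [35 30 25]
276 [[36, -5, -114], [34, -3, -
[... 618 characters left out ...]
], [25, -2, -113], [25, 0, -113], [26, 1, -113], [29, 2, -118], [30, 5, -120]] [81 77 74]
312 [[27, -5, -119], [26, -3, -117], [-5, -2, -76], [-72, -1, 12], [-6, 1, -75], [28, 2, -119], [28, 5, -120]] [64 58 53]
318 [[27, -5, -120], [24, -3, -116], [-8, -2, -77], [-78, -1, 12], [-9, 1, -75], [26, 2, -119], [25, 5, -119]] [58 53 50]
324 [[24, -5, -119], [19, -3, -113], [-83, -4, 12], [-84, -1, 12], [-83, 3, 11], [24, 2, -119], [24, 5, -119]] [34 32 29]
330 [[22, -5, -119], [17, -3, -113], [-90, -4, 13], [-90, -1, 13], [-89, 3, 12], [23, 2, -120], [22, 5, -119]] [31 29 27]
336 [[20, -5, -119], [15, -3, -113], [-95, -4, 12], [-95, -1, 12], [22, 1, -121], [22, 2, -121], [22, 5, -122]] [71 55 31]
```

View pics/w3c.png

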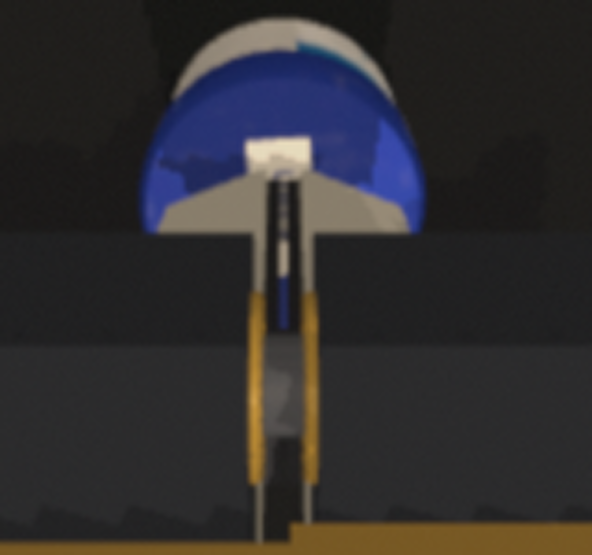

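The fingers shut above the lid without touching it: their real tips sit about 29 mm behind the reported TCP, at tool z ≈ -29. The visible gripper body at about -104 fits that too. From here I'll treat tip height as TCP z + 0.029, so I lift, open and go lower while watching the force.

Request:
move_arm:
  series:
    - [-0.001,0.002,0.06,0,0,0]
    - [-0.001,0.002,0.06,0,0,0]
    - [-0.001,0.002,0.06,0,0,0]
    - [-0.001,0.002,0.06,0,0,0]
    - [-0.001,0.002,0.06,0,0,0]
  claw: 0.6

```text
clock: 4.35
position: [0.4925, 0.1103, 0.0561]
ee_rot: [-1.824, -2.557, 0.002]
force: [-0.1, -0.8, -0.0]
width: 0.394
gripper_force: 0.0
```

Request:
move_arm:
  series:
    - [0,0,0,0,0,0]
    - [0,0,0,0,0,0]
    - [0,0,0,0,0,0]
    - [0,0,0,0,0,0]
    - [0,0,0,0,0,0]

```text
clock: 4.85
position: [0.4932, 0.1105, 0.0568]
ee_rot: [1.824, 2.557, 0.0]
force: [-0.2, -0.3, -0.6]
width: 0.789
gripper_force: 0.0
```

```bash
python3 w.py w4.png; python3 -c "
from m import *
z=np.load('w.npz');W=z['W'];s=readout.observe();Rm=R.from_rotvec(s['ee_rot']).as_matrix()
T=((W-s['position'])@Rm)*1000; print(s['width'])
m=(z['d']>0)&(abs(T[...,0])<14)&(abs(T[...,1])>30)&(abs(T[...,1])<75)&(W[...,2]>.045)
q=T[m]; print(len(q)); 
for sg in (-1,1):
    p=q[q[:,1]*sg>0]; i=np.argsort(-p[:,2])[:12]; print(p[i].round(0).tolist())"
```

```text
4.9 [0.49319168 0.11051002 0.05684126] close ang 18.998615430631975 [-0.6   0.43  0.37  2.04 -0.23  0.71  0.24]
0.7938716614618554
6014
[[8.0, -37.0, -30.0], [-1.0, -37.0, -30.0], [11.0, -39.0, -30.0], [9.0, -38.0, -30.0], [-1.0, -36.0, -30.0], [7.0, -37.0, -30.0], [-3.0, -37.0, -30.0], [9.0, -37.0, -30.0], [-2.0, -36.0, -30.0], [9.0, -39.0, -30.0], [6.0, -37.0, -30.0], [-3.0, -36.0, -31.0]]
[[11.0, 39.0, -29.0], [-1.0, 36.0, -29.0], [7.0, 36.0, -29.0], [-1.0, 36.0, -29.0], [9.0, 38.0, -30.0], [7.0, 36.0, -30.0], [8.0, 36.0, -30.0], [4.0, 36.0, -30.0], [-2.0, 36.0, -30.0], [-5.0, 36.0, -30.0], [-4.0, 36.0, -30.0], [-2.0, 36.0, -30.0]]
```

Tips are confirmed at tool z = -30 mm. I'll descend to TCP z = -0.013, which puts the tips at +0.017.

Request:
move_arm:
  series:
    - [0,0,-0.04,0,0,0]
    - [0,0,-0.08,0,0,0]
    - [0,0,-0.093,0,0,0]
    - [0,0,-0.093,0,0,0]
    - [0,0,-0.093,0,0,0]

```text
clock: 5.4
position: [0.4937, 0.1105, -0.0122]
ee_rot: [1.825, 2.557, 0.001]
force: [-0.1, -0.6, 0.1]
width: 0.799
gripper_force: 0.0
```

Request:
move_arm:
  series:
    - [0,0,0,0,0,0]
    - [0,0,0,0,0,0]
    - [0,0,0,0,0,0]
    - [0,0,0,0,0,0]
    - [0,0,0,0,0,0]
  claw: -0.3
  squeeze: 15

```text
clock: 5.9
position: [0.4934, 0.1107, -0.0125]
ee_rot: [1.824, 2.557, 0.001]
force: [-1.6, -0.3, 6.0]
width: 0.499
gripper_force: 15.0
```

Request:
move_arm:
  series:
    - [0,0,0.06,0,0,0]
    - [0,0,0.12,0,0,0]
    - [0.018,-0.06,0.12,0,0,-0.1]
    - [0.036,-0.12,0.12,0,0,-0.2]
    - [0.054,-0.18,0.12,0,0,-0.25]

```text
clock: 6.4
position: [0.5342, -0.0253, 0.0776]
ee_rot: [2.145, 2.295, 0.002]
force: [0.7, 0.7, -1.3]
width: 0.498
gripper_force: 15.0
```

Request:
move_arm:
  series:
    - [0.02,-0.06,0,0,0,-0.1]
    - [0.04,-0.12,0,0,0,-0.2]
    - [0.06,-0.18,0,0,0,-0.25]
    - [0.08,-0.24,0,0,0,-0.25]
    - [0.097,-0.299,0,0,0,-0.25]

```text
clock: 6.9
position: [0.6068, -0.2504, 0.0768]
ee_rot: [-2.424, -1.998, 0.0]
force: [0.5, -0.6, 0.4]
width: 0.502
gripper_force: 15.0
```

Request:
move_arm:
  series:
    - [0,0,0,0,0,0]
    - [0,0,0,0,0,0]

```text
clock: 7.1
position: [0.6057, -0.2504, 0.0765]
ee_rot: [-2.427, -1.995, 0.002]
force: [0.3, 0.8, -1.4]
width: 0.504
gripper_force: 15.0
```

```bash
python3 w.py w5.png; python3 -c "
from m import *; print(readout.observe()['width'])"
```

```text
7.15 [ 0.60594034 -0.24843185  0.07648851] close ang -11.035472991542115 [-0.03  0.64  0.52  1.66 -0.37  0.95  0.44]
0.5009785154151436
```

View pics/w5.png

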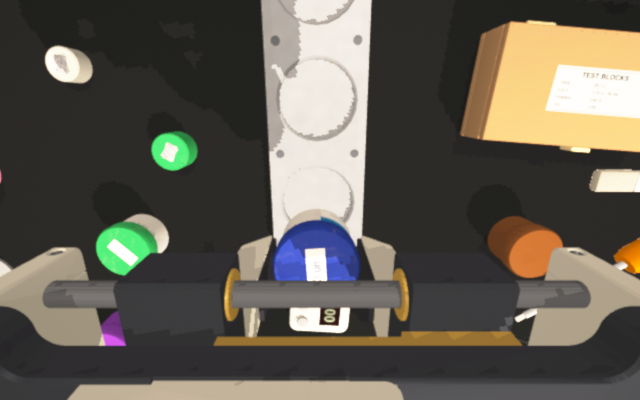

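The wrist view shows the jar over the right-hand well, with the visible part of its rim spanning columns 282-353 and topping out at row 166. The middle well centre is at about (317,98). I'll check the well positions from these.

```bash
python3 -c "
from h import *
c=calibration('wrist');s=readout.observe();T=np.eye(4);T[:3,:3]=R.from_rotvec(s['ee_rot']).as_matrix();T[:3,3]=s['position'];T=T@c['mount']
def pz(u,v,z):
    r=T[:3,:3]@[(u-c['cx'])/c['fx'],(v-c['cy'])/c['fy'],1]; return (T[:3,3]+r*(z-T[2,3])/r[2]).round(4)
a=np.array([.191,.9816])
print('mid',pz(317,98.5,.012),'top/bot',pz(317,58,.012),pz(317,139,.012),'L/R',pz(278,98,.012),pz(356,98,.012))
p=pz(318,166,.012); print('blue well',p, p[:2]-.0305*a, pz(282,200,.012),pz(353,200,.012))
z=np.load('w.npz'); print(z['W'][98,317],z['W'][150,300])
from m import *; disc(316,255,42,.09,.13)
"
```

```text
mid [ 0.6225 -0.1631  0.012 ] top/bot [ 0.6281 -0.1344  0.012 ] [ 0.6165 -0.1941  0.012 ] L/R [ 0.5923 -0.1569  0.012 ] [ 0.6529 -0.1687  0.012 ]
blue well [ 0.6131 -0.2163  0.012 ] [ 0.6072745 -0.2462388] [ 0.5765 -0.2399  0.012 ] [ 0.6375 -0.2516  0.012 ]
[ 0.62257679 -0.16473977  0.00653257] [ 0.60082283 -0.20234512  0.01197855]
circle [ 605.6 -248.7] r 24.9 mid [ 605.9 -244.5] mean [ 607.1 -241.4  121.1] n 4982
```

Request:
move_arm:
  series:
    - [0.0015,0.0015,-0.04,0,0,0]
    - [0.0015,0.0015,-0.08,0,0,0]
    - [0.0015,0.0015,-0.1,0,0,0]
    - [0.0015,0.0015,-0.1085,0,0,0]
    - [0.0015,0.0015,-0.1085,0,0,0]

```text
clock: 7.65
position: [0.6073, -0.2466, -0.0045]
ee_rot: [-2.422, -1.999, 0.0]
force: [-0.0, -0.4, -1.0]
width: 0.505
gripper_force: 15.0
```

Request:
move_arm:
  series:
    - [0,0,0,0,0,0]
    - [0,0,0,0,0,0]
    - [0,0,0,0,0,0]
    - [0,0,0,0,0,0]
  claw: 0.35

```text
clock: 8.05
position: [0.6079, -0.2478, -0.0037]
ee_rot: [2.424, 1.998, 0.001]
force: [-0.2, -0.8, -0.5]
width: 0.672
gripper_force: 0.0
```

Request:
move_arm:
  series:
    - [0,0,0.04,0,0,0]
    - [0,0,0.08,0,0,0]
    - [0,0,0.14,0,0,0]
    - [0,0,0.14,0,0,0]
    - [0,0,0.14,0,0,0]

```text
clock: 8.55
position: [0.6084, -0.2479, 0.1021]
ee_rot: [2.422, 1.997, 0.003]
force: [-0.6, 0.4, -0.4]
width: 0.677
gripper_force: 0.0
```

Request:
move_arm:
  series:
    - [-0.05,-0.04,0.02,0,0,0]
    - [-0.1,-0.08,0.02,0,0,0]
    - [-0.149,-0.118,0.02,0,0,0]
    - [-0.149,-0.118,0.02,0,0,0]
    - [-0.149,-0.118,0.02,0,0,0]

```text
clock: 9.05
position: [0.4942, -0.3365, 0.1148]
ee_rot: [-2.426, -1.994, 0.001]
force: [0.4, -0.2, 1.4]
width: 0.674
gripper_force: 0.0
```

```bash
python3 w.py w6.png; python3 -c "
from h import *
z=np.load('w.npz');W=z['W'];im=z['im'];h=cv2.cvtColor(im,cv2.COLOR_RGB2HSV)
def lid(n,lo,hi,zl,zh,S=90):
    m=((h[...,0]>lo)&(h[...,0]<hi)&(h[...,1]>S)&(W[...,2]>zl)&(W[...,2]<zh)); q=W[m]; v,u=np.nonzero(m)
    if len(q)<20: print(n,len(q));return
    c,r=cv2.minEnclosingCircle(q[:,:2].astype(np.float32)*1000); print(n,len(q),np.round(c,1),round(r,1),u.mean().round(),v.mean().round(),q[:,2].mean())
lid('yellow',18,34,.033,.04); lid('blue',105,130,.039,.048); lid('green',50,85,.033,.042)
"
```

```text
9.1 [ 0.49567627 -0.3353743   0.11479765] close ang -11.017305513478826 [ 0.12  0.51  0.56  1.77 -0.32  0.96  0.62]
yellow 1576 [ 496.  -339.2] 23.4 319.0 199.0 0.03556738911892995
blue 2324 [ 606.9 -247.4] 23.1 434.0 68.0 0.04235366733961153
green 1955 [ 439.3 -254.2] 23.3 236.0 119.0 0.035668199672013956
```

Request:
move_arm:
  series:
    - [0.0005,-0.0035,-0.04,0,0,0]
    - [0.0005,-0.0035,-0.08,0,0,0]
    - [0.0005,-0.0035,-0.12,0,0,0]
    - [0.0005,-0.0035,-0.15,0,0,0]
    - [0.0005,-0.0035,-0.169,0,0,0]

```text
clock: 9.6
position: [0.4965, -0.3364, -0.0137]
ee_rot: [-2.419, -1.999, 0.001]
force: [-0.2, -0.0, -0.6]
width: 0.676
gripper_force: 0.0
```

Request:
move_arm:
  series:
    - [0,0,0,0,0,0]
    - [0,0,0,0,0,0]
    - [0,0,0,0,0,0]
    - [0,0,0,0,0,0]
    - [0,0,0,0,0,0]
  claw: -0.3

```text
clock: 10.1
position: [0.4967, -0.3389, -0.0102]
ee_rot: [2.423, 1.998, 0.001]
force: [0.6, 0.2, 1.6]
width: 0.499
gripper_force: 15.0
```

Request:
move_arm:
  series:
    - [0,0,0.06,0,0,0]
    - [0,0,0.12,0,0,0]
    - [0.025,0.05,0.14,0,0,0]
    - [0.05,0.1,0.14,0,0,0]
    - [0.08,0.15,0.14,0,0,0]

```text
clock: 10.6
position: [0.5569, -0.2254, 0.0955]
ee_rot: [2.424, 1.995, 0.003]
force: [0.4, -0.9, -2.0]
width: 0.499
gripper_force: 15.0
```

Request:
move_arm:
  series:
    - [0.03,0.05,0,0,0,0]
    - [0.06,0.1,0,0,0,0]
    - [0.09,0.15,0,0,0,0]
    - [0.11,0.193,0,0,0,0]
    - [0.11,0.193,0,0,0,0]

```text
clock: 11.1
position: [0.6411, -0.0736, 0.0936]
ee_rot: [-2.414, -2.008, -0.005]
force: [0.4, 0.1, -0.7]
width: 0.501
gripper_force: 15.0
```

```bash
python3 -c "
from h import *
import time
P=[]
for i in range(4): P.append(readout.observe()['position']); get_image('scene')
print(np.array(P).mean(0))
im,d,W=shot('wrist'); save('w7.png',im)
h=cv2.cvtColor(im,cv2.COLOR_RGB2HSV)
m=(h[...,0]>18)&(h[...,0]<34)&(h[...,1]>90)&(W[...,2]>.1)&(W[...,2]<.16);q=W[m];print(len(q),cv2.minEnclosingCircle(q[:,:2].astype(np.float32)*1000),q.mean(0))
"
```

```text
[ 0.63951455 -0.07844312  0.09390944]
3778 ((675.8592529296875, -38.51142120361328), 79.97541046142578) [ 0.63970515 -0.07401489  0.13897169]
```

Request:
move_arm:
  series:
    - [-0.001,-0.0025,-0.05,0,0,0]
    - [-0.001,-0.0025,-0.1,0,0,0]
    - [-0.001,-0.0025,-0.12,0,0,0]
    - [-0.001,-0.0025,-0.131,0,0,0]
    - [-0.001,-0.0025,-0.131,0,0,0]

```text
clock: 11.85
position: [0.6374, -0.0844, -0.0041]
ee_rot: [-2.425, -1.996, 0.001]
force: [-0.5, 0.5, -0.5]
width: 0.504
gripper_force: 15.0
```

Request:
move_arm:
  series:
    - [0,0,0,0,0,0]
    - [0,0,0,0,0,0]
    - [0,0,0,0,0,0]
    - [0,0,0,0,0,0]
  claw: 0.35

```text
clock: 12.25
position: [0.6384, -0.0833, -0.0037]
ee_rot: [2.424, 1.998, 0.001]
force: [-0.9, -0.1, 0.8]
width: 0.676
gripper_force: 0.0
```

Request:
move_arm:
  series:
    - [0,0,0.05,0,0,0]
    - [0,0,0.1,0,0,0]
    - [0,0,0.16,0,0,0]
    - [0,0,0.16,0,0,0]
    - [0,0,0.16,0,0,0]

```text
clock: 12.75
position: [0.6388, -0.0833, 0.1171]
ee_rot: [2.423, 1.998, 0.004]
force: [-0.1, 0.2, -0.6]
width: 0.672
gripper_force: 0.0
```

Request:
move_arm:
  series:
    - [-0.05,-0.04,0,0,0,0]
    - [-0.1,-0.08,0,0,0,0]
    - [-0.15,-0.125,0,0,0,0]
    - [-0.2,-0.17,0,0,0,0]
    - [-0.25,-0.21,0,0,0,0]

```text
clock: 13.25
position: [0.448, -0.2416, 0.1146]
ee_rot: [-2.423, -1.998, 0.002]
force: [-0.4, -1.2, 0.7]
width: 0.678
gripper_force: 0.0
```

Request:
move_arm:
  series:
    - [-0.0152,-0.017,0,0,0,0]
    - [-0.0152,-0.017,0,0,0,0]
    - [-0.0152,-0.017,0,0,0,0]

```text
clock: 13.55
position: [0.4389, -0.253, 0.115]
ee_rot: [-2.424, -1.997, 0.0]
force: [0.5, 0.2, 0.0]
width: 0.671
gripper_force: 0.0
```

```bash
cat > look.py <<'E'
from h import *
P=[]
for i in range(3): P.append(readout.observe()['position']); get_image('scene')
s=readout.observe();P=np.array(P+[s['position']]);print('pos',P.mean(0).round(4),P.std(0).round(4),s['clock'])
im,d,W=shot('wrist'); np.savez('w.npz',im=im,d=d,W=W)
h=cv2.cvtColor(im,cv2.COLOR_RGB2HSV)
def lid(n,m,zl,zh):
    m=(m&(d>0)&(W[...,2]>zl)&(W[...,2]<zh)).astype(np.uint8)
    k,l,st,ce=cv2.connectedComponentsWithStats(m)
    for i in range(1,k):
        if st[i,4]<80: continue
        q=W[l==i]; c,r=cv2.minEnclosingCircle(q[:,:2].astype(np.float32)*1000); print(n,len(q),np.round(c,1),'r',round(r,1),'px',ce[i].round(),'z',q[:,2].mean().round(4))
H,S,V=h[...,0],h[...,1],h[...,2]
for n,m in dict(yellow=(H>18)&(H<34)&(S>90),blue=(H>105)&(H<130)&(S>90),green=(H>50)&(H<85)&(S>90)).items(): lid(n,m,.032,.048)
lid('redpuck',((H<8)|(H>172))&(S>120),.012,.02); lid('whitepuck',(S<60)&(V>110),.012,.02)
E
python3 look.py
```

```text
pos [ 0.4396 -0.2525  0.1151] [0.0004 0.0003 0.0001] 13.7
blue 1997 [ 607.4 -247.1] r 23.7 px [502. 158.] z 0.0417
green 1558 [ 439.5 -253.9] r 23.3 px [317. 198.] z 0.0355
redpuck 94 [ 328.6 -159.5] r 14.0 px [184. 118.] z 0.0158
whitepuck 785 [ 437.3 -103.7] r 12.6 px [281.  27.] z 0.0157
whitepuck 181 [ 602.8 -245.1] r 20.7 px [473. 150.] z 0.0162
whitepuck 264 [ 269.7 -270.7] r 30.4 px [159. 228.] z 0.0137
whitepuck 1060 [ 591.7 -336.5] r 31.1 px [474. 238.] z 0.0168
whitepuck 579 [ 389.6 -406.7] r 73.6 px [302. 327.] z 0.0159
```

Request:
move_arm:
  series:
    - [0,-0.0015,-0.045,0,0,0]
    - [0,-0.0015,-0.09,0,0,0]
    - [0,-0.0015,-0.13,0,0,0]
    - [0,-0.0015,-0.17,0,0,0]
    - [0,-0.0015,-0.17,0,0,0]

```text
clock: 14.25
position: [0.4372, -0.2528, -0.0148]
ee_rot: [-2.419, -1.997, 0.004]
force: [0.2, 0.1, 0.1]
width: 0.676
gripper_force: 0.0
```

Request:
move_arm:
  series:
    - [0,0,0,0,0,0]
    - [0,0,0,0,0,0]
    - [0,0,0,0,0,0]
    - [0,0,0,0,0,0]
    - [0,0,0,0,0,0]
  claw: -0.3

```text
clock: 14.75
position: [0.4402, -0.2551, -0.0104]
ee_rot: [2.422, 1.997, 0.002]
force: [-0.4, 1.0, 8.5]
width: 0.503
gripper_force: 15.0
```

Request:
move_arm:
  series:
    - [0,0,0.06,0,0,0]
    - [0,0,0.12,0,0,0]
    - [0.05,0.02,0.14,0,0,0]
    - [0.1,0.05,0.14,0,0,0]
    - [0.15,0.07,0.14,0,0,0]

```text
clock: 15.25
position: [0.5536, -0.2004, 0.095]
ee_rot: [2.422, 1.998, 0.004]
force: [0.8, -0.3, -0.4]
width: 0.501
gripper_force: 15.0
```

Request:
move_arm:
  series:
    - [0.05,0.025,0,0,0,0]
    - [0.094,0.05,0,0,0,0]
    - [0.094,0.05,0,0,0,0]
    - [0.094,0.05,0,0,0,0]
    - [0.094,0.05,0,0,0,0]

```text
clock: 15.75
position: [0.6209, -0.1657, 0.0935]
ee_rot: [2.425, 1.997, -0.001]
force: [-0.2, -0.0, -1.2]
width: 0.507
gripper_force: 15.0
```

```bash
python3 look.py
```

```text
pos [ 0.621  -0.1658  0.0936] [0.0001 0.0001 0.    ] 15.9
yellow 2586 [638. -85.] r 23.3 px [318. 103.] z 0.0425
yellow 11525 [ 819.1 -199.8] r 82.7 px [551. 199.] z 0.037
blue 115 [ 604.2 -263.5] r 13.0 px [319. 311.] z 0.0427
redpuck 554 [500.5 -38.5] r 13.2 px [145.  80.] z 0.0156
redpuck 190 [ 324.4 -153.5] r 14.3 px [ 16. 241.] z 0.0163
whitepuck 317 [817.4 -57.4] r 20.0 px [528.  25.] z 0.0161
whitepuck 370 [ 868.3 -100. ] r 18.6 px [593.  66.] z 0.0164
whitepuck 232 [500.9 -36.4] r 9.7 px [142.  79.] z 0.0161
whitepuck 147 [ 601.  -117.5] r 12.1 px [284. 151.] z 0.0125
whitepuck 655 [ 437.4 -103.9] r 13.2 px [104. 171.] z 0.0158
```

Request:
move_arm:
  series:
    - [0.002,0.0015,-0.05,0,0,0]
    - [0.002,0.0015,-0.1,0,0,0]
    - [0.002,0.0015,-0.12,0,0,0]
    - [0.002,0.0015,-0.131,0,0,0]
    - [0.002,0.0015,-0.131,0,0,0]

```text
clock: 16.45
position: [0.6228, -0.1641, -0.0049]
ee_rot: [-2.424, -1.997, 0.001]
force: [-0.3, -0.1, -1.0]
width: 0.501
gripper_force: 15.0
```

Request:
move_arm:
  series:
    - [0,0,0,0,0,0]
    - [0,0,0,0,0,0]
    - [0,0,0,0,0,0]
    - [0,0,0,0,0,0]
  claw: 0.3

```text
clock: 16.85
position: [0.624, -0.1636, -0.0045]
ee_rot: [2.424, 1.998, 0.001]
force: [0.1, -1.1, 0.7]
width: 0.647
gripper_force: 0.0
```

Request:
move_arm:
  series:
    - [0,0,0.05,0,0,0]
    - [0,0,0.1,0,0,0]
    - [0,0,0.14,0,0,0]
    - [-0.05,0.03,0.16,0,0,0]
    - [-0.1,0.07,0.16,0,0,0]

```text
clock: 17.35
position: [0.5497, -0.1129, 0.1174]
ee_rot: [2.423, 1.992, 0.005]
force: [0.8, 0.6, 0.8]
width: 0.651
gripper_force: 0.0
```

Request:
move_arm:
  series:
    - [-0.03,0.05,0,0,0,0]
    - [-0.063,0.1,0,0,0,0]
    - [-0.063,0.1,0,0,0,0]
    - [-0.063,0.1,0,0,0,0]
  claw: -0.1

```text
clock: 17.75
position: [0.5013, -0.0349, 0.1154]
ee_rot: [-2.422, -2.001, -0.002]
force: [0.5, -0.8, 0.0]
width: 0.455
gripper_force: 0.0
```

```bash
python3 look.py; python3 -c "
from h import *
im=np.load('w.npz')['im'];save('w8.png',im)"
```

```text
pos [ 0.5018 -0.0364  0.1154] [0.0003 0.0009 0.0001] 17.9
yellow 1727 [637.8 -84.3] r 23.5 px [468. 218.] z 0.0416
yellow 263 [ 789.6 -167.5] r 18.5 px [630. 265.] z 0.0368
redpuck 312 [500.6 -38. ] r 12.6 px [316. 192.] z 0.0155
whitepuck 1864 [652.7  22.9] r 32.9 px [470.  95.] z 0.0171
whitepuck 181 [811.8 -51.8] r 16.5 px [636. 147.] z 0.0154
whitepuck 142 [500.6 -36.4] r 9.0 px [315. 193.] z 0.0159
whitepuck 145 [633.5 -79.6] r 20.3 px [446. 201.] z 0.0155
```

View pics/w8.png

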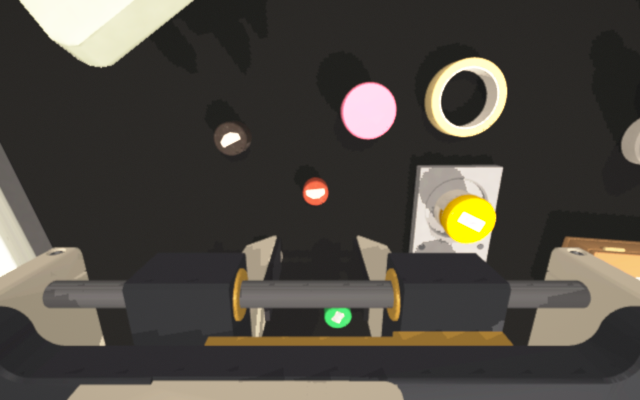

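The red puck is at (316,192) and the yellow jar sits in its well at (468,218). Now for the red puck, with the tips about 4 mm above the bench.

Request:
move_arm:
  series:
    - [-0.001,-0.0008,-0.045,0,0,0]
    - [-0.001,-0.0008,-0.09,0,0,0]
    - [-0.001,-0.0008,-0.13,0,0,0]
    - [-0.001,-0.0008,-0.16,0,0,0]
    - [-0.001,-0.0008,-0.165,0,0,0]

```text
clock: 18.45
position: [0.4991, -0.038, -0.0111]
ee_rot: [-2.425, -1.995, 0.006]
force: [-0.3, -0.4, 0.1]
width: 0.449
gripper_force: 0.0
```

Request:
move_arm:
  series:
    - [0,0,-0.012,0,0,0]
    - [0,0,-0.023,0,0,0]
    - [0,0,-0.023,0,0,0]
    - [0,0,-0.023,0,0,0]

```text
clock: 18.85
position: [0.5009, -0.0368, -0.0256]
ee_rot: [2.424, 1.998, 0.001]
force: [0.4, 0.2, -0.1]
width: 0.454
gripper_force: 0.0
```

Request:
move_arm:
  series:
    - [0,0,0,0,0,0]
    - [0,0,0,0,0,0]
    - [0,0,0,0,0,0]
    - [0,0,0,0,0,0]
    - [0,0,0,0,0,0]
  claw: -0.8
  squeeze: 10

```text
clock: 19.35
position: [0.5009, -0.0366, -0.0257]
ee_rot: [2.424, 1.998, 0.001]
force: [-0.6, 0.0, 5.8]
width: 0.267
gripper_force: 10.0
```

Request:
move_arm:
  series:
    - [0,0,0.06,0,0,0]
    - [0,0,0.12,0,0,0]
    - [0.06,-0.02,0.14,0,0,0]
    - [0.12,-0.04,0.14,0,0,0]
    - [0.17,-0.06,0.14,0,0,0]

```text
clock: 19.85
position: [0.6307, -0.0814, 0.0801]
ee_rot: [2.422, 2.0, 0.004]
force: [0.9, -0.1, -0.7]
width: 0.272
gripper_force: 10.0
```

Request:
move_arm:
  series:
    - [0.013,-0.003,-0.02,0,0,0]
    - [0.013,-0.003,-0.02,0,0,0]
    - [0.013,-0.003,-0.02,0,0,0]
    - [0.013,-0.003,-0.02,0,0,0]

```text
clock: 20.25
position: [0.6368, -0.0835, 0.0643]
ee_rot: [-2.424, -1.998, 0.0]
force: [0.1, -0.1, -0.4]
width: 0.264
gripper_force: 10.0
```

```bash
python3 look.py; python3 -c "
from h import *
im=np.load('w.npz')['im'];save('w9.png',cv2.resize(im[160:340,210:430],(770,600)))
im,d,W=shot('top');h=cv2.cvtColor(im,cv2.COLOR_RGB2HSV);np.savez('top2.npz',im=im,d=d,W=W)
for n,lo,hi in (('y',18,34),('g',50,85),('b',105,130)):
    q=W[(h[...,0]>lo)&(h[...,0]<hi)&(h[...,1]>90)&(W[...,2]>.036)&(W[...,2]<.049)&(abs(W[...,0]-.62)<.06)&(W[...,1]<0)&(W[...,1]>-.3)]
    print(n,len(q),len(q) and cv2.minEnclosingCircle(q[:,:2].astype(np.float32)*1000))
"
```

```text
pos [ 0.6372 -0.0835  0.0645] [0.0002 0.     0.0001] 20.4
yellow 2001 [638.1 -84.7] r 23.3 px [318. 213.] z 0.0421
yellow 1117 [ 782.8 -159. ] r 28.8 px [510. 271.] z 0.037
yellow 1595 [ 775.3 -210.2] r 30.7 px [500. 326.] z 0.0371
green 833 [ 621.9 -165.4] r 22.0 px [317. 321.] z 0.0427
redpuck 138 [571.9  25.5] r 17.9 px [211.  89.] z 0.0154
whitepuck 440 [846.6  18. ] r 19.4 px [575.  21.] z 0.0159
whitepuck 2173 [652.7  22.8] r 32.9 px [319.  69.] z 0.0173
whitepuck 412 [823.6 -48.7] r 23.2 px [532. 119.] z 0.0161
whitepuck 230 [ 861.1 -101.1] r 12.9 px [594. 178.] z 0.0165
whitepuck 81 [641.6 -71.7] r 16.6 px [319. 188.] z 0.0158
whitepuck 600 [ 437.8 -102.8] r 13.4 px [101. 269.] z 0.0158
y 0 0
g 187 ((625.2520751953125, -161.29190063476562), 23.27909278869629)
b 182 ((609.1458740234375, -245.3739013671875), 22.462800979614258)
```

View pics/w9.png

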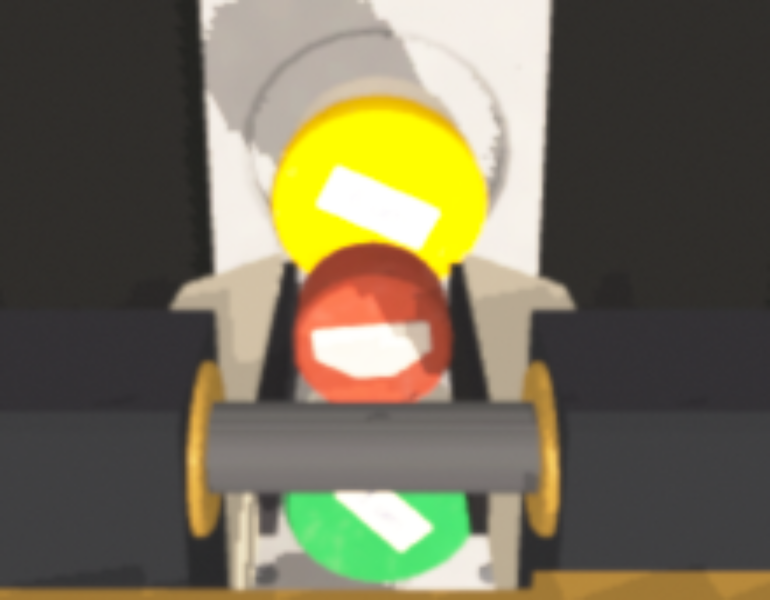

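The crop shows the red puck level in the fingers at about (372,325), in front of the yellow lid at (380,185). I'll get the puck centre from the same view.

```bash
python3 -c "
from h import *
z=np.load('w.npz');im,d,W=z['im'],z['d'],z['W'];h=cv2.cvtColor(im,cv2.COLOR_RGB2HSV)
m=((h[...,0]<10)|(h[...,0]>170))&(h[...,1]>80)&(W[...,2]>.09)&(W[...,2]<.12);m[:,:280]=0;m[:,360:]=0
q=W[m];print(len(q),np.percentile(q[:,2],[1,10,50,90]))
t=q[q[:,2]>np.percentile(q[:,2],60)-.002];print(len(t),cv2.minEnclosingCircle(t[:,:2].astype(np.float32)*1000),t.mean(0), q.max(0),q.min(0))
"
```

```text
1375 [0.09257671 0.09708872 0.10535057 0.1063938 ]
1029 ((636.4324951171875, -83.9180908203125), 13.239267349243164) [ 0.63715707 -0.08295899  0.10570263] [ 0.64966046 -0.07153863  0.11301468] [ 0.62345474 -0.09597285  0.09029352]
```

Request:
move_arm:
  series:
    - [0.0018,-0.0012,-0.025,0,0,0]
    - [0.0018,-0.0012,-0.045,0,0,0]
    - [0.0018,-0.0012,-0.055,0,0,0]
    - [0.0018,-0.0012,-0.061,0,0,0]
    - [0.0018,-0.0012,-0.061,0,0,0]

```text
clock: 21.0
position: [0.6389, -0.0848, 0.0179]
ee_rot: [-2.424, -1.998, 0.001]
force: [0.6, -0.4, 0.4]
width: 0.27
gripper_force: 10.0
```

Request:
move_arm:
  series:
    - [0,0,0,0,0,0]
    - [0,0,0,0,0,0]
    - [0,0,0,0,0,0]
    - [0,0,0,0,0,0]
    - [0,0,0,0,0,0]
  claw: -0.1

```text
clock: 21.5
position: [0.6392, -0.0848, 0.0184]
ee_rot: [2.424, 1.998, 0.0]
force: [-0.0, 0.3, -0.1]
width: 0.447
gripper_force: 0.0
```

Request:
move_arm:
  series:
    - [0,0,0.03,0,0,0]
    - [0,0,0.07,0,0,0]
    - [0,0,0.11,0,0,0]
    - [-0.05,-0.01,0.12,0,0,0]
    - [-0.11,-0.01,0.12,0,0,0]

```text
clock: 22.0
position: [0.558, -0.0938, 0.1098]
ee_rot: [2.421, 1.995, 0.004]
force: [-0.0, -0.3, 0.2]
width: 0.451
gripper_force: 0.0
```

Request:
move_arm:
  series:
    - [-0.06,-0.005,0,0,0,0]
    - [-0.12,-0.01,0,0,0,0]
    - [-0.158,-0.016,0,0,0,0]
    - [-0.158,-0.016,0,0,0,0]
    - [-0.158,-0.016,0,0,0,0]

```text
clock: 22.5
position: [0.4386, -0.1042, 0.1087]
ee_rot: [2.424, 1.998, 0.002]
force: [-1.1, 1.2, 0.8]
width: 0.447
gripper_force: 0.0
```

```bash
python3 look.py
```

```text
pos [ 0.4393 -0.1042  0.1086] [0.0004 0.     0.0001] 22.65
yellow 1694 [637.1 -84.3] r 23.5 px [537. 134.] z 0.0411
blue 258 [ 614.5 -260.4] r 15.4 px [519. 317.] z 0.0423
green 1841 [ 623.2 -162.4] r 23.4 px [525. 223.] z 0.0413
redpuck 127 [546.6  25.8] r 16.3 px [410.  26.] z 0.0158
whitepuck 312 [651.3  19.3] r 27.3 px [550.  17.] z 0.0163
whitepuck 228 [632.2 -82.7] r 20.6 px [509. 130.] z 0.0159
whitepuck 516 [ 437.6 -103.4] r 12.5 px [314. 193.] z 0.0157
whitepuck 232 [ 620.4 -160.4] r 21.1 px [497. 209.] z 0.0159
```

Request:
move_arm:
  series:
    - [-0.0015,0.0015,-0.045,0,0,0]
    - [-0.0015,0.0015,-0.09,0,0,0]
    - [-0.0015,0.0015,-0.13,0,0,0]
    - [-0.0015,0.0015,-0.155,0,0,0]
    - [-0.0015,0.0015,-0.155,0,0,0]

```text
clock: 23.2
position: [0.4358, -0.1032, -0.0102]
ee_rot: [-2.422, -1.997, 0.005]
force: [-0.4, 0.2, 0.2]
width: 0.451
gripper_force: 0.0
```

Request:
move_arm:
  series:
    - [0,0,-0.012,0,0,0]
    - [0,0,-0.024,0,0,0]
    - [0,0,-0.024,0,0,0]
    - [0,0,-0.024,0,0,0]

```text
clock: 23.6
position: [0.4373, -0.1032, -0.0258]
ee_rot: [2.424, 1.998, 0.001]
force: [0.0, 0.6, 0.2]
width: 0.452
gripper_force: 0.0
```

Request:
move_arm:
  series:
    - [0,0,0,0,0,0]
    - [0,0,0,0,0,0]
    - [0,0,0,0,0,0]
    - [0,0,0,0,0,0]
    - [0,0,0,0,0,0]
  claw: -0.8

```text
clock: 24.1
position: [0.4373, -0.1032, -0.0258]
ee_rot: [2.424, 1.998, 0.001]
force: [-0.9, -0.2, 5.9]
width: 0.265
gripper_force: 10.0
```

Request:
move_arm:
  series:
    - [0,0,0.06,0,0,0]
    - [0,0,0.12,0,0,0]
    - [0.05,-0.04,0.14,0,0,0]
    - [0.1,-0.08,0.14,0,0,0]
    - [0.14,-0.12,0.14,0,0,0]

```text
clock: 24.6
position: [0.5448, -0.1933, 0.08]
ee_rot: [2.42, 2.0, 0.004]
force: [-0.2, 0.4, -0.2]
width: 0.269
gripper_force: 10.0
```

Request:
move_arm:
  series:
    - [0.045,-0.04,-0.01,0,0,0]
    - [0.086,-0.072,-0.02,0,0,0]
    - [0.086,-0.072,-0.02,0,0,0]
    - [0.086,-0.072,-0.02,0,0,0]
    - [0.086,-0.072,-0.02,0,0,0]

```text
clock: 25.1
position: [0.6056, -0.2464, 0.0637]
ee_rot: [-2.423, -1.998, 0.001]
force: [0.0, 0.3, -0.4]
width: 0.266
gripper_force: 10.0
```

```bash
python3 look.py; python3 -c "
from h import *
z=np.load('w.npz');im,d,W=z['im'],z['d'],z['W'];h=cv2.cvtColor(im,cv2.COLOR_RGB2HSV)
m=(W[...,2]>.1)&(W[...,2]<.112)&(im.min(-1)>90);m[:,:280]=0;m[:,360:]=0
k,l,st,ce=cv2.connectedComponentsWithStats(m.astype(np.uint8))
for i in range(1,k):
    if st[i,4]>100:
        t=W[l==i];t=t[abs(t[:,2]-np.percentile(t[:,2],60))<.002];print(len(t),ce[i],cv2.minEnclosingCircle(t[:,:2].astype(np.float32)*1000),t.mean(0))
save('w10.png',cv2.resize(im[160:340,210:430],(770,600)))
"
```

```text
pos [ 0.6058 -0.2462  0.0641] [0.0002 0.0001 0.0003] 25.25
yellow 197 [ 634.5 -104.1] r 12.3 px [318.   2.] z 0.0378
yellow 12379 [ 798.8 -195.5] r 64.7 px [564.  94.] z 0.037
blue 1953 [ 607.3 -246.9] r 23.3 px [319. 213.] z 0.0422
green 3290 [ 623.7 -162.7] r 23.0 px [319.  98.] z 0.0426
whitepuck 294 [ 600.2 -106.6] r 16.3 px [270.  29.] z 0.0125
whitepuck 138 [635.3 -98.4] r 16.5 px [320.   9.] z 0.0156
whitepuck 92 [ 660.8 -131.2] r 8.3 px [362.  44.] z 0.0126
whitepuck 84 [ 644.9 -133.3] r 7.6 px [340.  52.] z 0.0124
whitepuck 81 [ 596.8 -131.8] r 8.2 px [274.  62.] z 0.0125
whitepuck 179 [ 583.7 -207.6] r 14.1 px [281. 166.] z 0.0125
whitepuck 104 [ 609.3 -236.6] r 18.5 px [318. 188.] z 0.0159
whitepuck 753 [ 574.2 -352.9] r 21.5 px [305. 322.] z 0.0177
whitepuck 176 [ 611.2 -362.1] r 14.6 px [344. 327.] z 0.0175
1488 [316.15526802 259.24768946] ((605.6065063476562, -246.09376525878906), 12.8102445602417) [ 0.60595448 -0.24535897  0.10558573]
34 [284.64356436 244.73267327] ((591.2481689453125, -232.84671020507812), 2.5985286235809326) [ 0.59126673 -0.23272299  0.10641778]
55 [351.02515723 244.96226415] ((625.8723754882812, -239.9915771484375), 4.135528564453125) [ 0.6257179  -0.23937166  0.10727777]
```

View pics/w10.png

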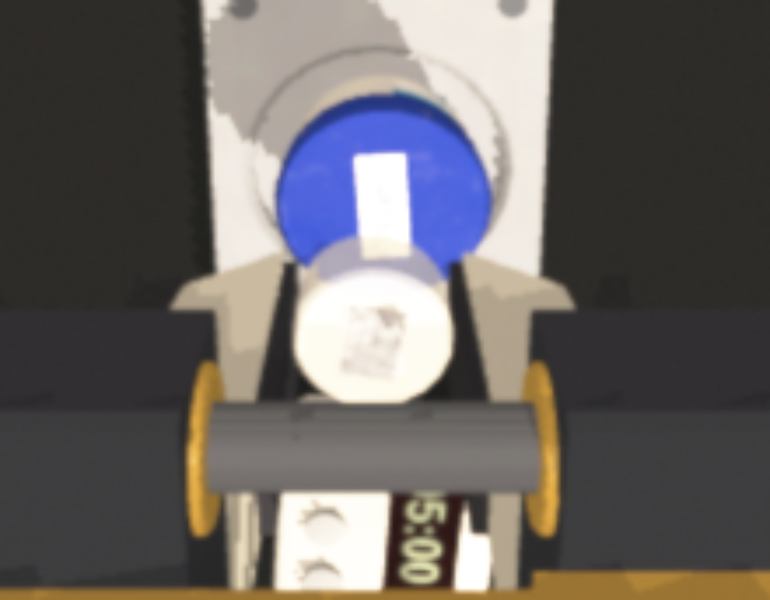

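The white puck is level in the fingers at about (372,330), beside the timer, and the blue lid is seated at (383,190). I'll place it.

Request:
move_arm:
  series:
    - [0.0022,-0.001,-0.025,0,0,0]
    - [0.0022,-0.001,-0.045,0,0,0]
    - [0.0022,-0.001,-0.055,0,0,0]
    - [0.0022,-0.001,-0.061,0,0,0]
    - [0.0022,-0.001,-0.061,0,0,0]

```text
clock: 25.8
position: [0.6079, -0.2479, 0.0179]
ee_rot: [-2.424, -1.998, 0.001]
force: [-0.2, -1.1, -0.5]
width: 0.271
gripper_force: 10.0
```

Request:
move_arm:
  series:
    - [0,0,0,0,0,0]
    - [0,0,0,0,0,0]
    - [0,0,0,0,0,0]
    - [0,0,0,0,0,0]
    - [0,0,0,0,0,0]
  claw: -0.1

```text
clock: 26.3
position: [0.6083, -0.2479, 0.0184]
ee_rot: [2.424, 1.998, 0.0]
force: [-0.1, 0.6, 0.1]
width: 0.453
gripper_force: 0.0
```

Request:
move_arm:
  series:
    - [0,0,0.03,0,0,0]
    - [0,0,0.07,0,0,0]
    - [0,0,0.12,0,0,0]
    - [-0.06,0.02,0.18,0,0,0]
    - [-0.12,0.04,0.2,0,0,0]

```text
clock: 26.8
position: [0.5316, -0.223, 0.165]
ee_rot: [2.421, 1.996, 0.002]
force: [-0.2, 0.5, 1.2]
width: 0.45
gripper_force: 0.0
```

Request:
move_arm:
  series:
    - [-0.06,0,0.03,0,0,0]
    - [-0.12,0,0.05,0,0,0]
    - [-0.18,0.02,0.05,0,0,0]
    - [-0.23,0.02,0.05,0,0,0]
    - [-0.23,0.02,0.05,0,0,0]

```text
clock: 27.3
position: [0.353, -0.2066, 0.2]
ee_rot: [-2.424, -1.993, -0.003]
force: [0.6, -0.2, 1.1]
width: 0.453
gripper_force: 0.0
```

```bash
python3 look.py | grep -v whitep; python3 -c "
from h import *
im,d,W=shot('top');h=cv2.cvtColor(im,cv2.COLOR_RGB2HSV)
save('top3.png',cv2.resize(im[145:285,225:445],(792,504),interpolation=cv2.INTER_CUBIC))
H,S=h[...,0],h[...,1]
near=(abs(W[...,0]-.62)<.06)&(W[...,1]<0)&(W[...,1]>-.3)
for n,lo,hi in (('y',18,34),('g',50,85),('b',105,130)):
    m=near&(H>lo)&(H<hi)&(S>90)&(W[...,2]>.036)&(W[...,2]<.048); q=W[m]; print(n,len(q),cv2.minEnclosingCircle(q[:,:2].astype(np.float32)*1000),q[:,2].mean())
m=(near&(W[...,2]>.054)&(W[...,2]<.07)).astype(np.uint8)
k,l,st,ce=cv2.connectedComponentsWithStats(m)
for i in range(1,k):
    q=W[l==i]; print('puck',len(q),ce[i].round(),cv2.minEnclosingCircle(q[:,:2].astype(np.float32)*1000),q[:,2].mean(),q[:,2].std())
"
```

```text
pos [ 0.3564 -0.2068  0.2004] [0.0021 0.0002 0.0003] 27.45
yellow 928 [636.5 -85.5] r 23.2 px [553.  21.] z 0.0406
blue 763 [ 606.3 -246.4] r 22.8 px [525. 169.] z 0.0409
green 1435 [ 623.  -162.7] r 23.7 px [545.  94.] z 0.0413
y 158 ((639.36865234375, -83.62694549560547), 23.701419830322266) 0.04198357038242919
g 186 ((624.916015625, -161.71688842773438), 23.346393585205078) 0.04231560868860476
b 137 ((609.738037109375, -245.3417205810547), 22.809980392456055) 0.04215216957532895
puck 70 [318. 166.] ((638.9478149414062, -84.19121551513672), 12.731842041015625) 0.05850320224517952 0.0022085762140500497
puck 72 [380. 176.] ((609.0432739257812, -246.7401123046875), 12.739762306213379) 0.058187039746321584 0.001884926432447756
```

View pics/top3.png

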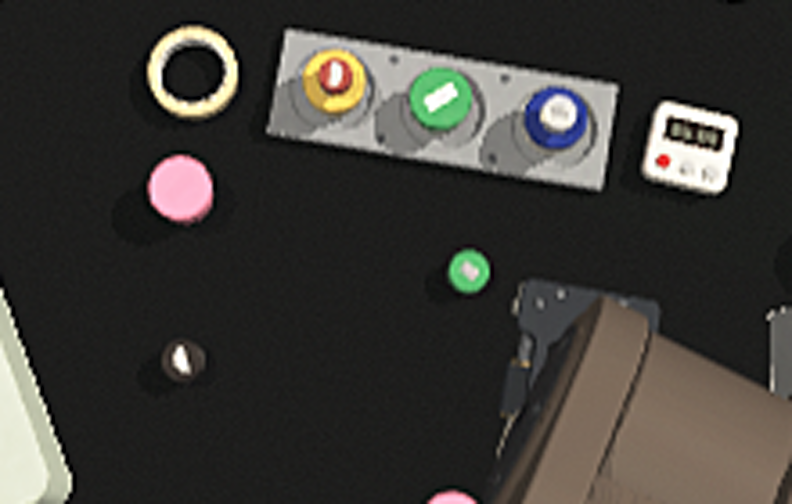

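Yellow jar with the red puck is at (335,78) by the tape, the green jar is at (440,98), and the blue jar with the white puck is at (557,115) by the timer. Both pucks are within about 1.5 mm of the lid centres with their tops at 0.058–0.059 m, so they lie flat. The green puck (469,271) and black puck (183,360) haven't moved. Handing in.

```bash
python3 -c "
from cell import ticket
print(ticket.sign_off())"
```

```text
the job is handed in; nothing more can be done
None
```

The job is handed in: all three jars stand upright in their wells (blue by the timer, green in the middle, yellow by the tape), with the red puck on the yellow lid and the white puck on the blue lid; the sign-off gave no verdict.

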